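Open the sprung canvas clamp to its width marker and hold it

TASK

On the canvas clamp, unscrew the orange locking cap a quarter turn (anticlockwise seen from above), then pull the telescoping rod out by its blue post against its spring until its red pointer is level with the yellow marker on the rule. Finish while still holding the post there, with the rod at rest, so that a canvas can be set in: do not let go. Leave the other things on the table where they stand.

Things in the scene. Friction and masses are not known exactly. Their poses are not given: they have to be found in the camera images.
- clamp: canvas clamp fixed to the table, turned up to 0.45 rad: plywood board 160 (x) x 420 (y) x 12 mm, origin centre of underside, z up. Tube 32 mm across along y, axis at x = 0, 36 mm above table, from y = +4 (black collar, 38 mm across) to +205 mm; the rod pulls out of it towards board -y. Steel block 44 x 60 mm, top 60 mm up, at y = +100. Steel rule at x = +39 to +61, y = -200 to +20, top 16 mm up
- lock_cap (a joint): turn of the orange locking cap about the upright axis, rad: 0 tight, grows anticlockwise seen from above, stop at 1.8; starts at 0 to 0.25. An inner latch keeps the rod in (within 2 mm) until about 1.0; 1.3 to 1.6 is properly unlocked, under 1.15 is not. It stays where left (friction 0.1 N m) and does not rise. White line on top points to board +y at 0
- cap_top (a point): centre of the orange cap's top, 88 mm above the table, on its axis (board x = 0, y = +100 mm). The cap is 44 mm across (46 over its ribs), 26 mm high, free all round above its block (block top 60 mm above the table)
- rod_pull (a joint): how far the telescoping rod is pulled out, m: 0 is fully in (its start), end stop at 0.15. It moves along the board's -y. The spring pulls it back with about 3.3 N at 0 and 11.5 N at 0.15 (55 N/m); it springs back when let go
- rod: telescoping rod with an upright blue round post on its outer end: post 24 mm across, white band, from 34 to 100 mm above the table; origin under the post's axis at table height, axes as the board's. Starts at board x = 0, y = -35 mm, the post's surface 27 mm in front of the tube's collar. Below the post a steel foot, top 30 mm above the table, reaches to x = +36 mm
- post_top (a point): centre of the top of the blue post, 100 mm above the table
- pointer (a point): tip of the red pointer that sticks out from the rod's foot over the rule (level with the post's axis along y, 58 mm to the board's +x of it, 21 mm above the table)
- marker: yellow marker clip at the far edge of the rule, 16 (x) x 6 (y) x 14 mm, fixed, with axes as the board's; origin at its foot, 16 mm above the table, at board x = +66 mm, on its y centre line, which is the mark: the pointer is level when both have the same board y. Set 75 to 125 mm towards -y from where the pointer starts
- paint_jar: bystander: paint jar, 60 mm across, 70 mm tall, white cap, red label, standing 115 to 145 mm to the board's +x side of the tube; origin at the centre of its foot
- eraser: bystander: white eraser 28 x 55 x 14 mm lying on the plywood board, on the side of the tube away from the rule; origin at the centre of its underside
- brush_pot: bystander: white plastic pot 84 mm across, 105 mm tall, with brushes reaching 230 mm up; origin at the centre of its foot
- crayon_tin: bystander: open white tin 100 x 190 x 16 mm of crayons; origin at the centre of its underside
- pencil_tin: bystander: open dark tin 100 x 190 x 14 mm of pencils; origin at the centre of its underside
- tape_roll: bystander: roll of brown tape lying flat, 84 mm across, 24 mm tall; origin at the centre of its underside
- medium_bottle: bystander: amber bottle 52 mm across, 140 mm tall, black cap; origin at the centre of its foot

How it is judged (in metres and radians):
On the way, in this order (a step that is already met when the one before it is completed fails the run):
1. the orange cap is unscrewed about a quarter turn (value of joint lock_cap above 1.15 rad), for 0.2 s.
2. the post is held with the rod pulled out so that the pointer is level with the yellow marker (y of pointer in the frame of marker between -0.008 and 0.008 m and contact force between the fingers and rod above 2 N), for 0.3 s.
At the end, for the whole second after the job is handed in: through the last second the fingers still hold the rod by its post (contact force over 2 N), the rod is at rest (under 20 mm/s) with its pointer within 8 mm of the marker along the board's y, and the cap is still unlocked (over 1.15 rad) (all of step 2 and value of joint lock_cap above 1.15 rad and velocity of joint rod_pull between -0.02 and 0.02 m/s); the arm keeps its last pose, push and grip.
It fails at once if one of the seven bystanders is moved more than 30 mm or tipped over (distance of any of paint_jar, eraser, brush_pot, crayon_tin, pencil_tin, tape_roll, medium_bottle from where it was at the start of the episode above 0.03 m or angle between any of paint_jar, eraser, brush_pot, crayon_tin, pencil_tin, tape_roll, medium_bottle's own z axis and vertical above 0.5 rad).
It also fails if it takes over 42 s, if anything falls off the work surface, if the arm or the gripper's body presses on something with over 40 N, if the wrist force passes 120 N, or if a joint passes its speed limit or range.

ROBOT

A 6-joint arm with a two-finger parallel gripper is mounted at the origin on the work surface. World frame = base frame: x ahead of the robot, y to its left, z up, the work surface at z = 0. Lengths are in m, angles in degrees, forces in N, time in s.
With the tool pointing down it reaches from about 0.3 to 0.775 m from the base axis. Payload 14.6 kg.
Tool frame: the origin (TCP) lies at the very end of the fingers, on their centre line; the grasp point (between the pads) lies 19 mm behind it; z points along the fingers, y is the line along which they close (so a half turn about z gives the same grasp; the last joint's range is limited). The gripper opens to 85 mm and grips with 20 to 120 N. Pads are 22 mm wide; open, the fingers measure 114 mm over their backs; the gripper's body (76 mm by 85 mm) begins 54 mm behind the grasp point. The pads swing forward as they close: fully open they stand 13 mm farther back than shut.
Start: joints at [-78.816, 17.183, 87.147, -0, 75.671, -3.816], TCP at [0.142, -0.531, 0.231] pointing down, gripper open.
Joint ranges: [-173.82, 173.82], [-45.26, 126.66], [13.44, 144.39], [-59.66, 239.66], [0, 175.72], [-146.38, 146.38]. Speed limits (degrees/s): [127.2, 127.2, 147.25, 180, 180, 180].

INTERFACE

Orientations are given as a 3x3 rotation matrix whose columns are the frame's x, y, z axes.
In Python, from station import manip gives the robot as it stands.
- The arm moves only by the shell command python3 -m crank 'ROWS' [FORCE]. ROWS is JSON, a list that holds one entry, the list of rows, each a list of 5 numbers: the opening, from 0 (shut) to 1 (fully open), then the shift along the world's x, y, z in units of 25 mm (1.0 is 25 mm), then the turn about the world's z in units of 5 degrees (1.0 is 5 degrees). In form: [[[claw, tx, ty, tz, roll], ...]]. A call has 1 to 12 rows; each row shifts and turns the commanded pose from where the row before left it; what a row does not reach is not made up. A row lasts 1/8 s, in which the tool goes at most 62.5 mm and 10.7 degrees, less where a joint would pass 70% of its speed; a pose out of reach is approached as far as the arm can. A call is refused whole if a number of a shift passes 1 or a number of a turn 1, either way. A call with a gripper value outside its range is refused whole. The fingers move at their own pace and stop on an object; FORCE is the grip in N (left out, the last holds). Time passes only in rows, so rows that do not move let the fingers close. It gives the time, the measured TCP pose, the force, the opening and the grip force at its end, in the units of the state.
- manip.state(): the state, without advancing time (a new reading comes with each control period).
- manip.read_camera(name): name is "side" or "top" or "wrist"; returns a dict with "pixels" (420x560x3 uint8, red, green, blue), "fx", "fy", "cx", "cy" (pixels), "k1" (the pictures are not rectified: a ray, as slopes to the right and down, at radius r is drawn at 1 + k1 r^2 times it, then the intrinsics apply), "pose" (4x4, takes a point from camera to world coordinates). Camera axes: x right, y up, looking along -z (the intrinsics and any distortion apply to the point x, -y, -z); pixel columns grow to the right and rows downward; lengths in m; the calibration is good to about 2 mm. A picture is of the moment at which its call begins. There is no depth.
- manip.finish_job(): hands the job in; it is judged then, once.
The state is a dict: "time": time; "joints": joint angles; "joint_velocities": joint speeds; "tau": joint torques, N m; "tool_pos": TCP position; "eef_rot": TCP orientation; "ft_force": force on the tool from outside, world axes, zero at the start; "torque": the same for the moment, N m; "finger_gap": opening from 0.0 (shut) to 1.0 (fully open); "grasp_force": force on a finger pad.
Only numpy, scipy, OpenCV 4.12 (cv2) and the standard library are available. Lean on these libraries where they do the work, as an engineer would, in place of code of your own. Each camera call takes 0.05 s, during which the arm holds its last target. There are 200 camera calls.

## Working session

There is one attempt and no reset: what is moved stays moved. The work goes in short steps, Python scripts to look and compute and a shell command to move; the robot and the scene stay as the last step left them, time stands still between calls to the robot, and variables do not carry over. Pictures are saved under pics/ and viewed, at most 10 in all, crops included, and the job is handed in when it is done.

```bash
mkdir -p pics; cat > h.py <<'E'
import numpy as np, cv2
from station import manip
def px2z(c,u,v,z):
    d=np.array([(u-c["cx"])/c["fx"],(v-c["cy"])/c["fy"]]);s=d.copy()
    for _ in range(30): s=d/(1+c["k1"]*(s@s))
    P=np.array(c["pose"]);r=P[:3,:3]@np.array([s[0],-s[1],-1]);o=P[:3,3]
    return o+r*(z-o[2])/r[2]
def w2px(c,p):
    P=np.array(c["pose"]);q=P[:3,:3].T@(np.array(p)-P[:3,3]);s=np.array([q[0],-q[1]])/-q[2]
    s=s*(1+c["k1"]*(s@s));return np.array([s[0]*c["fx"]+c["cx"],s[1]*c["fy"]+c["cy"]])
def snap(n,f):
    c=manip.read_camera(n);cv2.imwrite("pics/"+f,c["pixels"][...,::-1]);np.save("pics/"+f+".npy",c,allow_pickle=True);return c
def load(f): return np.load("pics/"+f+".npy",allow_pickle=True).item()
E
python3 - <<'E'
from h import *
for n in("top","side"):
    c=snap(n,n+"0.png");print(n,np.round(c["pose"],3).tolist(),c["fx"],c["k1"])
s=manip.state();print(s["time"],s["tool_pos"],np.round(s["eef_rot"],3).tolist(),s["finger_gap"])
E
```

```text
top [[0.007, 0.998, -0.064, 0.423], [-1.0, 0.006, -0.016, -0.017], [-0.016, 0.064, 0.998, 1.662], [0.0, 0.0, 0.0, 1.0]] 515.7116376360807 0.03884365437840075
side [[-0.946, 0.215, -0.243, 0.194], [-0.324, -0.657, 0.681, 0.989], [-0.014, 0.723, 0.691, 1.092], [0.0, 0.0, 0.0, 1.0]] 426.7441470830012 -0.07574734615889796
0.1 [ 0.14232046 -0.53105188  0.23078788] [[0.966, 0.259, -0.0], [0.259, -0.966, 0.001], [0.0, -0.001, -1.0]] 0.9953663959428466
```

View pics/top0.png

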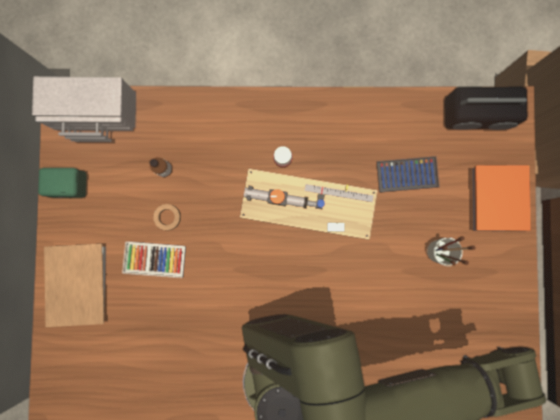

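View pics/side0.png

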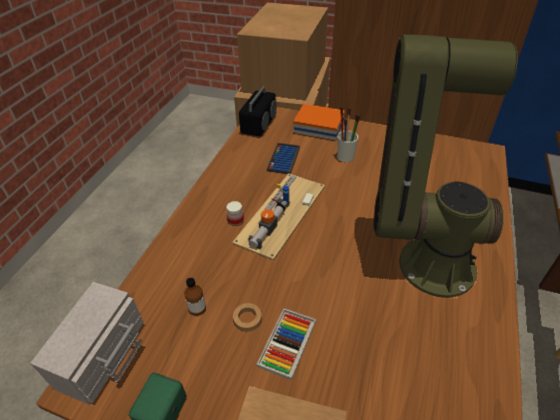

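The top view shows the clamp: cap at about (278,197), post at about (320,201), eraser at (336,227) and jar at (283,156). The board's -y points right in the image, which is world -y. Next I enlarge it.

```bash
python3 - <<'E'
from h import *
a=load("top0.png")["pixels"][150:250,230:390];b=load("side0.png")["pixels"][165:260,220:340]
a=cv2.resize(a,None,fx=5,fy=5,interpolation=cv2.INTER_CUBIC)[...,::-1]
cv2.imwrite("pics/c_top.png",a)
b=cv2.resize(b,None,fx=6,fy=6,interpolation=cv2.INTER_CUBIC)[...,::-1]
cv2.imwrite("pics/c_side.png",b)
for n in("top","side"):
    c=load(n+"0.png");h=cv2.cvtColor(c["pixels"],cv2.COLOR_RGB2HSV)
    R=(slice(165,225),slice(240,375)) if n=="top" else (slice(170,255),slice(230,330))
    for nm,lo,hi,z in(("orange",(4,170,120),(14,255,255),.088),("blue",(105,120,40),(125,255,255),.1),("yellow",(22,150,100),(34,255,255),.03),("red",(0,180,80),(3,255,255),.021)):
        m=cv2.inRange(h[R],lo,hi);v,u=np.nonzero(m)
        if len(u): u=u+R[1].start;v=v+R[0].start;print(n,nm,len(u),u.mean(),v.mean(),u.min(),u.max(),v.min(),v.max(),px2z(c,u.mean(),v.mean(),z).round(4))
E
```

```text
top blue 10 320.4 202.4 319 322 201 204 [ 0.5578 -0.109   0.1   ]
side orange 1029 279.99805636540333 208.82021379980563 230 329 170 254 [ 0.5447 -0.0104  0.088 ]
side blue 59 285.35593220338984 191.0677966101695 283 288 170 201 [ 0.5518 -0.0907  0.1   ]
side yellow 9 278.22222222222223 185.33333333333334 277 279 184 187 [ 0.6136 -0.1902  0.03  ]
side red 45 236.62222222222223 220.66666666666666 230 273 199 223 [0.695  0.0287 0.021 ]
```

View pics/c_top.png

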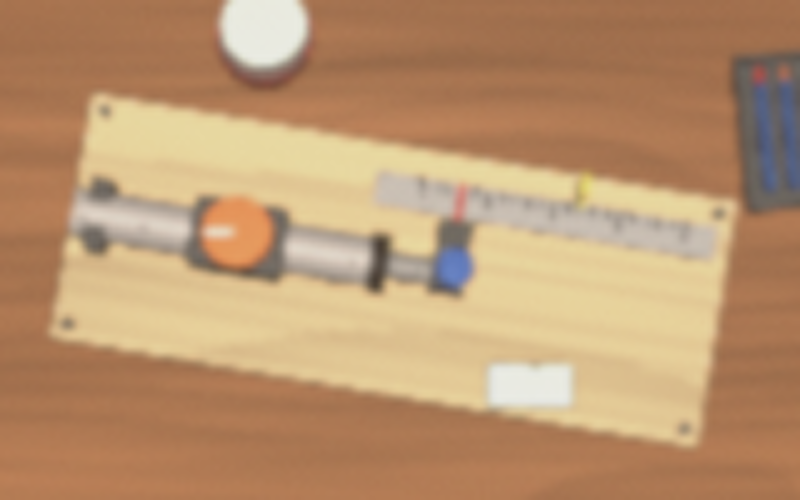

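View pics/c_side.png

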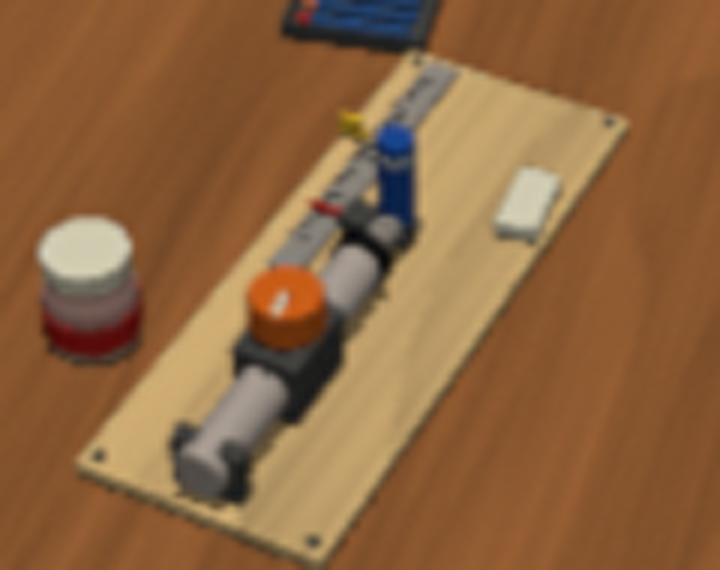

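The crops (5x and 6x) show the board corners, cap (237,233), post top (454,268), pointer root/tip (461,187) and marker (584,188) clearly. I now convert these and fit the board pose.

```bash
python3 - <<'E'
from h import *
from scipy.optimize import least_squares as LS
t=load("top0.png");s=load("side0.png")
T=lambda p:(np.array(p)+.5)/5-.5+[230,150]
S=lambda p:(np.array(p)+.5)/6-.5+[220,165]
def bw(q,p): c,n=np.cos(q[2]),np.sin(q[2]);return np.array([q[0]+c*p[0]-n*p[1],q[1]+n*p[0]+c*p[1],p[2]])
co=[(.08,.21,.012),(.08,-.21,.012),(-.08,-.21,.012),(-.08,.21,.012)]
P=[(0,.1,.088),(0,-.035,.1)]
obs=[(t,T(x),p) for x,p in zip([(93,94),(737,201),(697,445),(50,337),(237,232),(455,267)],co+P)]
obs+=[(s,S(x),p) for x,p in zip([(78,463),(412,50),(630,122),(318,565),(288,288),(396,135)],co+P)]
def f(q,cams): return np.concatenate([w2px(c,bw(q,p))-x for c,x,p in obs if any(c is k for k in cams)])
for cams in([t],[s],[t,s]):
    r=LS(f,[.56,-.08,-.15],args=(cams,));print(r.x.round(4),np.abs(r.fun).max())
q=r.x;np.save("q.npy",q)
print(r.fun.reshape(-1,2).round(2).tolist())
c,n=np.cos(q[2]),np.sin(q[2])
def tob(w): d=w[:2]-q[:2];return np.array([c*d[0]+n*d[1],-n*d[0]+c*d[1]]).round(4)
for nm,k,x,z in(("cap",t,T((237,232)),.088),("post",t,T((455,267)),.1),("ptr",t,T((461,187)),.021),("mark",t,T((584,188)),.026),("mark_s",s,S((352,123)),.026),("ptr_s",s,S((316,206)),.021),("post_s",s,S((396,135)),.1),("eraser",t,T((530,385)),.026),("jar",t,T((264,28)),.07)):
    w=px2z(k,*x,z);print(nm,w.round(4),tob(w))
a,b=px2z(t,*T((237,232)),.088),px2z(t,*T((205,232)),.088);d=tob(b)-tob(a);print("cap ang",np.arctan2(-d[0],d[1]))
E
```

```text
[ 0.562  -0.0751 -0.1605] 0.35692633462531376
[ 0.5622 -0.0757 -0.1619] 0.6137495376255515
[ 0.562  -0.0753 -0.1611] 0.6723256773646824
[[-0.09, -0.17], [0.11, -0.13], [0.25, 0.37], [-0.03, 0.03], [-0.05, -0.11], [0.08, -0.15], [-0.58, -0.08], [-0.05, 0.08], [0.06, -0.17], [0.54, -0.37], [-0.13, 0.67], [0.23, 0.37]]
cap [0.5778 0.0233 0.088 ] [-0.0003  0.0998]
post [ 0.556  -0.1096  0.1   ] [-0.0005 -0.0348]
ptr [ 0.614 -0.118  0.021] [ 0.0581 -0.0338]
mark [ 0.6132 -0.1958  0.026 ] [ 0.0698 -0.1108]
mark_s [ 0.6155 -0.1961  0.026 ] [ 0.0722 -0.1107]
ptr_s [ 0.613  -0.1191  0.021 ] [ 0.0573 -0.0351]
post_s [ 0.5578 -0.1115  0.1   ] [ 0.0017 -0.0364]
eraser [ 0.4875 -0.1616  0.026 ] [-0.0597 -0.0972]
jar [0.7072 0.0079 0.07  ] [0.13   0.1054]
cap ang 0.16849035252818753
```

Both views agree within 1 mm: cap at (0.578, 0.023), cap angle ≈0.17 rad, board yaw −9.2°, pull needed ≈76 mm. I move over the cap along a path that stays about 0.2 m from the brush pot.

```bash
python3 -m crank '[[[1,0.7,1,0,0],[1,0.7,1,0,0],[1,0.7,1,0,0],[1,0.8,1,0,0],[1,0.8,1,0,0],[1,0.8,1,0,0],[1,0.8,1,0,0],[1,0.8,1,0,0],[1,0.8,1,0,0],[1,0.8,1,0,0],[1,0.8,1,0,0],[1,0.8,1,0,0]]]' 80
python3 -m crank '[[[1,0.8,1,0,0],[1,0.8,1,0,0],[1,0.8,1,0,0],[1,0.8,1,-0.2,0],[1,0.8,1,-0.2,0],[1,0.8,1,-0.2,0],[1,0.8,1,-0.5,0],[1,0.8,1,-0.5,0],[1,0.8,1,-0.5,0],[1,0.8,1,-0.5,0],[1,0.1,0.2,-0.5,0],[1,0,0,0,0]]]'
```

```text
time: 1.6
tool_pos: [0.3753, -0.2303, 0.2311]
eef_rot: [[0.966, 0.259, -0.0], [0.259, -0.966, 0.0], [-0.0, -0.0, -1.0]]
ft_force: [-0.3, 0.2, -0.2]
finger_gap: 1.004
grasp_force: 0.0
time: 3.1
tool_pos: [0.5765, 0.0236, 0.1526]
eef_rot: [[0.966, 0.259, -0.002], [0.259, -0.966, -0.0], [-0.002, -0.001, -1.0]]
ft_force: [0.1, -0.3, 0.3]
finger_gap: 0.998
grasp_force: 0.0
```

```bash
python3 -m crank '[[[1,0.06,0,-0.8,0],[1,0,0,-0.8,0],[1,0,0,-0.8,0],[1,0,0,-0.6,0],[1,0,0,-0.4,0],[0.3,0,0,0,0],[0.3,0,0,0,0],[0.3,0,0,0,0],[0.3,0,0,0,0],[0.3,0,0,0,0],[0.3,0,0,0,0]]]' 60
```

```text
time: 4.47
tool_pos: [0.5794, 0.0232, 0.0701]
eef_rot: [[0.966, 0.259, 0.002], [0.259, -0.966, -0.001], [0.002, 0.001, -1.0]]
ft_force: [-1.5, -4.5, 6.2]
finger_gap: 0.489
grasp_force: 60.1
```

```bash
python3 -m crank '[[[0.3,0,0,0,1],[0.3,0,0,0,1],[0.3,0,0,0,1],[0.3,0,0,0,1],[0.3,0,0,0,1],[0.3,0,0,0,1],[0.3,0,0,0,1],[0.3,0,0,0,1]]]'
python3 -m crank '[[[0.3,0,0,0,1],[0.3,0,0,0,1],[0.3,0,0,0,1],[0.3,0,0,0,1],[0.3,0,0,0,1],[0.3,0,0,0,1],[0.3,0,0,0,1],[0.3,0,0,0,0],[0.3,0,0,0,0]]]'
python3 -m crank '[[[1,0,0,0,0],[1,0,0,0,0],[1,0,0,0,0],[1,0,0,0.8,0],[1,0,0,1,0],[1,0,0,1,0],[1,0,0,0.6,0],[1,0,0,0,0]]]'
python3 - <<'E'
from h import *
c=snap("wrist","w1.png")
cv2.imwrite("pics/top1c.png",cv2.resize(snap("top","t1.png")["pixels"][150:250,230:390],None,fx=4,fy=4)[...,::-1])
E
```

```text
time: 5.48
tool_pos: [0.5793, 0.0233, 0.0701]
eef_rot: [[0.571, 0.821, 0.002], [0.821, -0.571, -0.001], [0.0, 0.002, -1.0]]
ft_force: [-3.2, -2.9, 6.7]
finger_gap: 0.491
grasp_force: 60.2
time: 6.6
tool_pos: [0.5791, 0.0234, 0.0701]
eef_rot: [[-0.0, 1.0, 0.001], [1.0, 0.0, -0.001], [-0.001, 0.001, -1.0]]
ft_force: [-3.6, -4.1, 7.3]
finger_gap: 0.491
grasp_force: 60.4
time: 7.6
tool_pos: [0.5792, 0.0238, 0.1544]
eef_rot: [[-0.0, 1.0, 0.001], [1.0, 0.0, -0.0], [-0.0, 0.001, -1.0]]
ft_force: [-0.2, 0.0, -0.6]
finger_gap: 1.002
grasp_force: 0.0
```

View pics/w1.png

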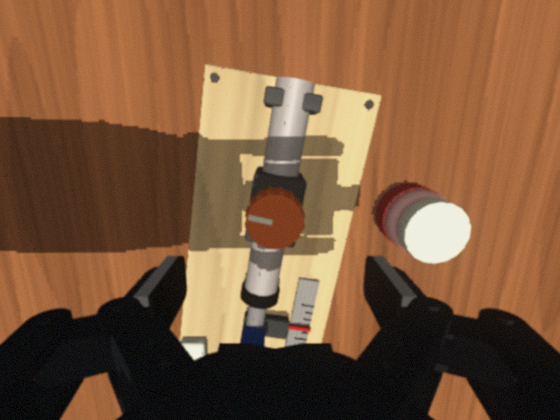

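The white line points about perpendicular to the tube on the left ((272,222) to (250,217)), so the cap is near 1.45 rad. It is unlocked; next I go to the post.

```bash
python3 -m crank '[[[1,-0.2,-0.9,0,-0.6],[1,-0.2,-0.9,0,-0.6],[1,-0.2,-0.9,0,-0.64],[1,-0.2,-0.9,0,0],[1,-0.11,-0.9,0,0],[1,0,-0.84,0,0],[1,0,0,-0.8,0],[1,0,0,-0.8,0],[1,0,0,-0.8,0],[1,0,0,-0.8,0],[1,0,0,-0.6,0],[1,0,0,-0.2,0]]]'
python3 -m crank '[[[0,0,0,0,0],[0,0,0,0,0],[0,0,0,0,0],[0,0,0,0,0],[0,0,0,0,0],[0,0,0,0,0],[0,0,0,0,0]]]' 80
```

```text
time: 9.2
tool_pos: [0.5558, -0.1098, 0.0527]
eef_rot: [[0.16, 0.987, -0.001], [0.987, -0.16, 0.0], [0.0, -0.002, -1.0]]
ft_force: [-0.0, -0.2, 0.7]
finger_gap: 0.997
grasp_force: 0.0
time: 10.07
tool_pos: [0.5573, -0.11, 0.0547]
eef_rot: [[0.16, 0.987, 0.003], [0.987, -0.16, -0.001], [-0.0, 0.003, -1.0]]
ft_force: [7.5, -0.5, -0.5]
finger_gap: 0.264
grasp_force: 78.8
```

```bash
python3 -m crank '[[[0,-0.04,-0.25,0,0],[0,-0.08,-0.5,0,0],[0,-0.08,-0.5,0,0],[0,-0.08,-0.5,0,0],[0,-0.08,-0.5,0,0],[0,-0.08,-0.5,0,0],[0,-0.05,-0.25,0,0],[0,0,0,0,0],[0,0,0,0,0],[0,0,0,0,0],[0,0,0,0,0]]]'
python3 - <<'E'
from h import *
q=np.load("q.npy");c,n=np.cos(q[2]),np.sin(q[2])
d=manip.state()["tool_pos"][:2]-q[:2];print("tcp board",c*d[0]+n*d[1],-n*d[0]+c*d[1])
def w(p): return [q[0]+c*p[0]-n*p[1],q[1]+n*p[0]+c*p[1],p[2]]
ims=[]
for nm in("top","side"):
    k=snap(nm,nm+"2.png");print(nm,w2px(k,w((.058,-.111,.021))))
    u,v=w2px(k,w((.058,-.111,.021))).astype(int);a=k["pixels"][v-25:v+25,u-32:u+33]
    ims.append(cv2.resize(a,(390,300),interpolation=cv2.INTER_CUBIC)); print(u-32,v-25)
cv2.imwrite("pics/both2.png",np.hstack(ims)[...,::-1])
E
```

```text
time: 11.45
tool_pos: [0.5452, -0.1842, 0.0547]
eef_rot: [[0.16, 0.987, 0.003], [0.987, -0.16, 0.0], [0.001, 0.003, -1.0]]
ft_force: [9.4, 5.1, 0.6]
finger_gap: 0.26
grasp_force: 78.9
tcp board 0.0008761136521767306 -0.11020359967580097
top [345.70368673 191.0233047 ]
313 166
side [281.55426027 187.11650307]
249 162
```

View pics/both2.png

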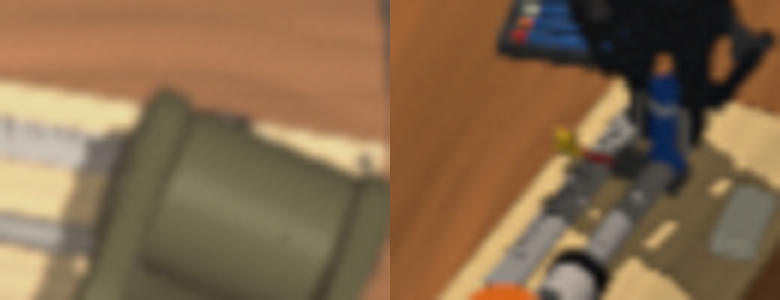

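The side crop shows the red pointer (about (585,155) to (612,160)) meeting the yellow marker's foot (about (570,150)), with the post held between the fingers. I check this numerically.

```bash
python3 - <<'E'
from h import *
q=np.load("q.npy");c,n=np.cos(q[2]),np.sin(q[2]);k=load("side2.png")
def B(x,y,z):
    w=px2z(k,(x-390+.5)/6-.5+249,(y+.5)/6-.5+162,z)[:2]-q[:2];return (c*w[0]+n*w[1],-n*w[0]+c*w[1])
for nm,x,y,z in(("tip",583,155,.021),("root",612,160,.021),("mark mid",568,142,.026),("cap",505,300,.088)): print(nm,np.round(B(x,y,z),4))
s=manip.state();print(s["time"],s["grasp_force"],s["joint_velocities"])
E
```

```text
tip [ 0.0599 -0.108 ]
root [ 0.0411 -0.1122]
mark mid [ 0.0717 -0.1098]
cap [0.0031 0.0924]
11.55 78.88938546180725 [-0.03852195 -0.00263496  0.06231533  0.02838504  0.04247109  0.03763962]
```

The pointer (y≈-0.110) and marker (y≈-0.110 to -0.111) agree within about 1 mm, the grip is 79 N and the arm is at rest, so I hand in.

```bash
python3 -c "
from station import manip
print(manip.finish_job())"
```

```text
the job is handed in; nothing more can be done
None
```

I unscrewed the cap to about 1.45 rad, pulled the rod out about 76 mm so the pointer sits level with the marker (to about 1–2 mm in the camera views), and handed the job in at 11.6 s with the post still held at 79 N; the hand-in gave no verdict.

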